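Spring the tab and slide open the dice chest

ROBOT

A 6-joint arm with a two-finger parallel gripper is mounted at the origin on the work surface. World frame = base frame: x ahead of the robot, y to its left, z up, the work surface at z = 0. Lengths are in mm, angles in rad, forces in N, time in s.
With the tool pointing down it reaches from about 400 to 925 mm from the base axis. Payload 12.5 kg.
Tool frame: the origin (TCP) lies on the centre line of the jaws, within the pads' length; the fingertips stand 19 mm ahead of it and the grasp point (between the pads) is the TCP; z points along the fingers, y is the line along which they close (so a half turn about z gives the same grasp; the last joint's range is limited). The gripper opens to 95 mm and grips with 3 to 60 N. Pads are 20 mm wide; open, the fingers measure 119 mm over their backs; the gripper's body (75 mm by 180 mm) begins 59 mm behind the grasp point.
Start: joints at [1.243, 0.491, 1.559, -0, 1.092, -0.106], TCP at [137.472, 609.71, 233.661] pointing down, gripper open.
Joint ranges: [-3.1, 3.1], [-0.84, 2.19], [0.05, 2.79], [-1.13, 4.28], [0.06, 2.93], [-2.69, 2.69]. Speed limits (rad/s): [2.22, 2.22, 2.79, 3.14, 3.14, 3.14].

INTERFACE

Orientations are given as [roll, pitch, yaw] about the fixed x, y, z axes, in that order (R = Rz(yaw) Ry(pitch) Rx(roll)).
In Python, from cell import state, read_camera, job_done gives the robot as it stands.
- The arm moves only by the tool arm_command, never from a script. Its argument "deltas" is a list of rows, each an object of numbers: "dx", "dy", "dz": the shift along the world's x, y, z in m; "yaw": the turn about the world's z in degrees. In form: [{"dx": .., "dy": .., "dz": .., "yaw": ..}, ...]. A call has 1 to 20 rows; each row shifts and turns the commanded pose from where the row before left it; what a row does not reach is not made up. A row lasts 1/10 s, in which the tool goes at most 50 mm and 8.59 degrees, less where a joint would pass 70% of its speed; a pose out of reach is approached as far as the arm can. A call with a gripper value outside its range is refused whole. "gripper" is the finger opening in m, from 0 to 0.0951, set as the call begins (left out, the last holds). The fingers move at their own pace and stop on an object; the grip force is fixed at half the most. Time passes only in rows, so rows that do not move let the fingers close. It gives the time, the measured TCP pose, the force, the opening and the grip force at its end, in the units of the state.
- state(): the state, without advancing time (a new reading comes with each control period).
- read_camera(name): name is "scene" or "top" or "wrist"; returns a dict with "color" (420x560x3 uint8, red, green, blue), "range_z" (420x560 float32, mm along the optical axis (not along the pixel's ray), 0 where there is no reading), "fx", "fy", "cx", "cy" (pixels), "extrinsics" (4x4, takes a point from camera to world coordinates). Camera axes: x right, y up, looking along -z (the intrinsics and any distortion apply to the point x, -y, -z); pixel columns grow to the right and rows downward; lengths in mm; the calibration is good to about 2 mm. A picture is of the moment at which its call begins.
- job_done(): hands the job in; it is judged then, once.
The state is a dict: "t": time; "joints": joint angles; "qvel": joint speeds; "tau": joint torques, N m; "eef_pos": TCP position; "tcp_rot": TCP orientation; "ft_force": force on the tool from outside, world axes, zero at the start; "moment": the same for the moment, N m; "opening": opening from 0.0 (shut) to 1.0 (fully open); "grip_force": force on a finger pad.
Only numpy, scipy, OpenCV 4.12 (cv2) and the standard library are available. Lean on these libraries where they do the work, as an engineer would, in place of code of your own. Each camera call takes 0.05 s, during which the arm holds its last target. There are 200 camera calls.

TASK

Open the carved dice chest: press the iron snap tab in the top of the chest all the way down, then push the released lid along the chest's guides, off its seat and over the pressed tab towards the end where the die and thimble stand, until the dice compartment is completely uncovered. Do not lift or tip the lid: it stays lying flat in the guides and is left resting on the fixed half of the chest's top. Leave the die and thimble on the end of the chest, and everything else standing about, undisturbed.

Things in the scene. Friction and masses are not known exactly. Their poses are not given: they have to be found in the camera images.
- chest: long low carved wooden chest, fixed, 120 mm wide (x), 305 mm long (y), 84 mm high; origin on the ledge, z up. The lid slides along chest +y. Along chest y: rear end wall -130 to -120 mm (top at z 84); dice compartment -120 to -20, under the lid at the start; fixed deck with the tab -20 to 120; flat end shelf 120 to 175 (top at z 84), which carries a die and a thimble and stops the lid
- mouth (a point): centre of the dice compartment's mouth (100 mm along chest y, 76 mm along x), at chest y -70 mm, at the height of the lid's underside, z 76 mm
- deck (a point): middle of the fixed deck (chest y -20 to 120 mm), on the floor of its channel at chest y 50 mm, z 70 mm. The channel is 76 mm wide between two rails (tops at z 76 mm) on which the lid rides; outside them the side walls (x +-49.5 to +-60 mm, tops at z 84 mm) guide the lid's edges with 1.5 mm play each side
- tab (a joint): travel of the iron snap tab straight down, m: 0 up, 0.011 fully down (top at chest z 73 mm, 3 mm under the lid's underside, 3 mm above the channel floor). The lid passes only when it is above 0.008; count it pressed from 0.009. Starts between 0 and 0.0015. Moves at about 5 to 6 N, ends on a hard stop and stays where it is left
- tab_top (a point): centre of the tab's flat top, 28 mm (chest x) by 33 mm (chest y); moves with the tab. At chest x 0, y 4 mm, z 84 mm when up. Its edge stands about 2 mm in front of the lid's front edge and, when up, 8 mm above the lid's underside, so it blocks the lid; the lid's top is then 6 mm higher than the tab's
- lid: loose flat wooden lid 96 mm (x) by 104 mm (y) by 14 mm thick, 0.15 to 0.31 kg, axes parallel to the chest's; origin at the centre of its underside, at chest y -67 mm, z 76 mm when shut. The compartment is completely uncovered once the origin is past chest y 32 mm; the end shelf stops it at 68 mm. It lies free on the rails
- lid_cleat (a point): centre of the rear (-y) face of the lid's raised cleat, the face to push towards +y. The cleat is a bar across the lid 60 mm long (x), 10 mm thick (y), standing 16 mm above the lid's top face. This point is 39 mm behind (-y) the lid's origin and 22 mm above its underside, so 8 mm above the top face. The lid extends 13 mm behind it
- horn_die: bystander: horn die, 22 mm cube, on the end shelf of the chest; origin at the centre of its underside
- thimble: bystander: silver thimble, 20 mm across and 24 mm high, on the end shelf of the chest; origin at the centre of its underside
- pip_template: bystander: bronze pip template, plate 44 x 64 x 5 mm with six holes, on the ledge beside the chest; origin at the centre of its underside
- rubbing_block: bystander: soapstone block 45 x 70 x 28 mm, on the ledge beside the chest; origin at the centre of its underside
- wax_jar: bystander: small wax jar, 44 mm across, 45 mm high, on the ledge beside the chest; origin at the centre of its underside
- dust_brush: bystander: brush about 150 mm long lying on the ledge beyond the chest, roughly parallel to it; origin under its middle
Mind the look-alikes: they are no part of the job. There is more than one size of the lid; the job needs the largest.

How it is judged:
By the outcome, as a careful person would: the job done as asked, in the order asked, and still so for the second after the job is handed in, with the robot touching nothing.
It also fails if it takes over 42 s, if anything falls off the work surface, if the arm or the gripper's body presses on something with over 40 N, if the wrist force passes 120 N, or if a joint passes its speed limit or range.

## Working session

There is one attempt and no reset: what is moved stays moved. The work goes in short steps, Python scripts to look and compute and a tool call to move; the robot and the scene stay as the last step left them, time stands still between calls to the robot, and variables do not carry over. Pictures are saved under pics/ and viewed, at most 10 in all, crops included, and the job is handed in when it is done.

Besides the shell and the picture viewer there is one more tool, called after "Call:" as a command line: name --argument value ..., lists and objects as JSON in quotes. arm_command: Moves the arm, as the interface text tells. Its arguments: {"type":"object","properties":{"deltas":{"type":"array"},"gripper":{"type":"number"}},"required":["deltas"]}

```bash
mkdir -p pics
cat > h.py <<'E'
import numpy as np,cv2
from cell import state,read_camera,job_done
def pts(c):
    z=c["range_z"];v,u=np.mgrid[:z.shape[0],:z.shape[1]]
    P=np.stack([(u-c["cx"])/c["fx"]*z,-(v-c["cy"])/c["fy"]*z,-z,np.ones_like(z)],-1)@c["extrinsics"].T
    P=P[...,:3];P[z==0]=np.nan
    return P
E
python3 - <<'E'
from h import *
s=state();print(s["t"],s["eef_pos"],s["tcp_rot"],s["ft_force"],s["opening"])
for n in("top","scene"):
    c=read_camera(n);np.save(n+".npy",c,allow_pickle=True)
    cv2.imwrite(f"pics/{n}1.png",cv2.resize(c["color"][...,::-1],(784,588)))
    P=pts(c);print(n,c["extrinsics"].round(2).tolist(),c["fx"],np.nanpercentile(P[...,2],[1,50,99]))
E
```

```text
0.0 [137.39961704 609.48522744 233.07133904] [-3.14049737e+00 -9.71658735e-05  2.91983336e+00] [ 0.87123393 -0.171633    0.85090616] 1.0016821578411788
top [[-0.0, 0.99, -0.14, 461.62], [-1.0, -0.0, -0.01, -1.63], [-0.02, 0.14, 0.99, 1042.48], [0.0, 0.0, 0.0, 1.0]] 489.85174354874647 [-7.54617771e+02 -1.95848911e-02  1.61624804e+02]
scene [[-0.87, -0.38, 0.31, 766.58], [0.49, -0.69, 0.53, 337.08], [0.01, 0.61, 0.79, 600.36], [0.0, 0.0, 0.0, 1.0]] 383.41487675741104 [-749.67040854    1.15698547  247.10187813]
```

View pics/top1.png

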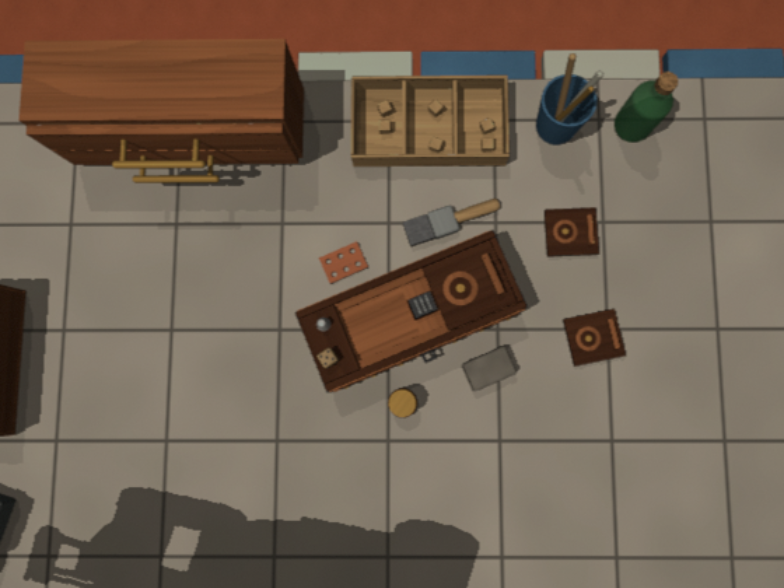

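View pics/scene1.png

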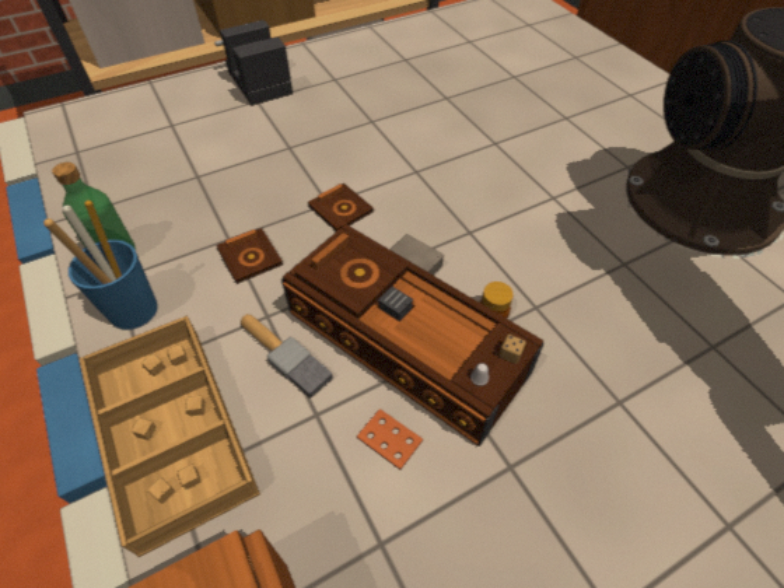

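The top view shows the chest from (297,310) to (525,290), with its tab at (423,304) and its lid at (460,287), cleat at (493,273). Die (328,357) and thimble (323,323) are at the left end, so chest +y runs to image left.
Lid candidates are the one on the chest at (460,287) and the loose ones at (572,232) and (595,337). The one on the chest is the largest and shut on its seat, so it fits. For the tab, (423,304) is in the top of the chest. The piece at (432,355) is on the side and is no part of the job.

Run:
```python
from h import *
c=np.load("top.npy",allow_pickle=True).item();P=pts(c);col=c["color"]
cv2.imwrite("pics/crop.png",cv2.resize(col[155:290,205:385,::-1],(800,600),interpolation=cv2.INTER_CUBIC))
def rect(m,name):
    m=m.astype(np.uint8);n,l,st,_=cv2.connectedComponentsWithStats(m)
    k=1+np.argmax(st[1:,4]);q=P[l==k]
    r=cv2.minAreaRect(q[:,:2].astype(np.float32));print(name,st[k],r,np.median(q[:,2]),cv2.boxPoints(r).round(1).tolist());return l==k
box=np.zeros(P.shape[:2],bool);box[160:285,208:382]=1
z=P[...,2]
rect(box&(z>60)&(z<125),"chest")
for a,b,n in((87,96,"lid"),(98,125,"cleat")):rect(box&(z>a)&(z<b),n)
hsv=cv2.cvtColor(col,cv2.COLOR_RGB2HSV)
t=np.zeros_like(box);t[200:235,285:320]=1
rect(t&(hsv[...,1]<90)&(z>60),"tab")
# z profile along chest
for u in range(215,380,8): print(u,[int(x) if x==x else -1 for x in (z[int(248-(u-215)*.36),u],)],end=" ")
```

```text
chest [ 211  164  167  116 9634] ((569.1936645507812, 7.4317474365234375), (126.78983306884766, 308.034912109375), 22.645023345947266) 83.12495366699028 [[451.3999938964844, 125.19999694824219], [570.0, -159.10000610351562], [687.0, -110.30000305175781], [568.4000244140625, 174.0]]
lid [ 302  172   68   64 2289] ((604.172607421875, -76.14453125), (95.88448333740234, 107.82625579833984), 22.629945755004883) 90.08310082197079 [[539.2000122070312, -44.79999923706055], [580.7000122070312, -144.39999389648438], [669.2000122070312, -107.5], [627.7000122070312, -7.900000095367432]]
cleat [344 181  17  30 171] ((616.6558227539062, -105.71009063720703), (59.75925064086914, 10.232138633728027), 22.783605575561523) 105.2850313761229 [[587.0999755859375, -112.5999984741211], [591.0999755859375, -122.0], [646.2000122070312, -98.9000015258789], [642.2000122070312, -89.4000015258789]]
tab [292 208  21  19 242] ((577.3204956054688, -8.017507553100586), (30.25558090209961, 32.068119049072266), 22.787975311279297) 83.7199722898012 [[557.2000122070312, 0.8999999761581421], [569.5999755859375, -28.700000762939453], [597.5, -16.899999618530273], [585.0999755859375, 12.600000381469727]]
215 [-2] 223 [81] 231 [83] 239 [81] 247 [69] 255 [71] 263 [70] 271 [67] 279 [70] 287 [71] 295 [86] 303 [84] 311 [90] 319 [90] 327 [89] 335 [90] 343 [89] 351 [104] 359 [90] 367 [-1] 375 [-1]
```

View pics/crop.png

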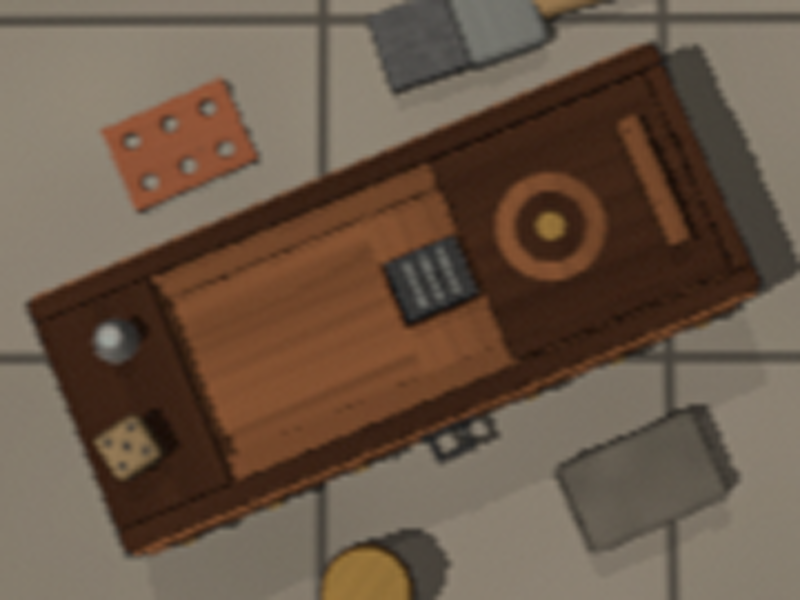

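Crop: the largest lid is shut on the chest, with its cleat at the far right (655,180). The iron tab (432,280) sits at the lid's front edge, and the die and thimble are at the left. The measured sizes match those given: cleat 60x10 at z 105, lid 96x108 at z 90, tab z 84, yaw 22.7°. Next I move over the tab with the jaws closed.

Call:
arm_command --deltas '[{"dx": 0.022, "dy": -0.031, "yaw": -2.73}, {"dx": 0.022, "dy": -0.031, "yaw": -2.73}, {"dx": 0.022, "dy": -0.031, "yaw": -2.73}, {"dx": 0.022, "dy": -0.031, "yaw": -2.73}, {"dx": 0.022, "dy": -0.031, "yaw": -2.73}, {"dx": 0.022, "dy": -0.031, "yaw": -2.73}, {"dx": 0.022, "dy": -0.031, "yaw": -2.73}, {"dx": 0.022, "dy": -0.031, "yaw": -2.73}, {"dx": 0.022, "dy": -0.031, "yaw": -2.73}, {"dx": 0.022, "dy": -0.031, "yaw": -2.73}, {"dx": 0.022, "dy": -0.031, "yaw": -2.73}, {"dx": 0.022, "dy": -0.031, "yaw": -2.73}, {"dx": 0.022, "dy": -0.031, "yaw": -2.73}, {"dx": 0.022, "dy": -0.031, "yaw": -2.73}, {"dx": 0.022, "dy": -0.031, "yaw": -2.73}, {"dx": 0.022, "dy": -0.031, "yaw": -2.73}, {"dx": 0.022, "dy": -0.031, "yaw": -2.73}, {"dx": 0.022, "dy": -0.031, "yaw": -2.73}, {"dx": 0.022, "dy": -0.031, "yaw": -2.73}, {"dx": 0.022, "dy": -0.031, "yaw": -2.73}]' --gripper 0

```text
$.deltas[0]: bad value
```

Call:
arm_command --deltas '[{"dz": -0.03}, {"dz": -0.03}, {"dz": -0.03}, {"dz": -0.01}, {"dz": 0}]'

```text
$.deltas[0]: bad value
```

Call:
arm_command --deltas '[{"dx": 0.022, "dy": -0.031, "dz": 0, "yaw": -2.73}, {"dx": 0.022, "dy": -0.031, "dz": 0, "yaw": -2.73}, {"dx": 0.022, "dy": -0.031, "dz": 0, "yaw": -2.73}, {"dx": 0.022, "dy": -0.031, "dz": 0, "yaw": -2.73}, {"dx": 0.022, "dy": -0.031, "dz": 0, "yaw": -2.73}, {"dx": 0.022, "dy": -0.031, "dz": 0, "yaw": -2.73}, {"dx": 0.022, "dy": -0.031, "dz": 0, "yaw": -2.73}, {"dx": 0.022, "dy": -0.031, "dz": 0, "yaw": -2.73}, {"dx": 0.022, "dy": -0.031, "dz": 0, "yaw": -2.73}, {"dx": 0.022, "dy": -0.031, "dz": 0, "yaw": -2.73}, {"dx": 0.022, "dy": -0.031, "dz": 0, "yaw": -2.73}, {"dx": 0.022, "dy": -0.031, "dz": 0, "yaw": -2.73}, {"dx": 0.022, "dy": -0.031, "dz": 0, "yaw": -2.73}, {"dx": 0.022, "dy": -0.031, "dz": 0, "yaw": -2.73}, {"dx": 0.022, "dy": -0.031, "dz": 0, "yaw": -2.73}, {"dx": 0.022, "dy": -0.031, "dz": 0, "yaw": -2.73}, {"dx": 0.022, "dy": -0.031, "dz": 0, "yaw": -2.73}, {"dx": 0.022, "dy": -0.031, "dz": 0, "yaw": -2.73}, {"dx": 0.022, "dy": -0.031, "dz": 0, "yaw": -2.73}, {"dx": 0.022, "dy": -0.031, "dz": 0, "yaw": -2.73}]' --gripper 0

```text
t: 2.1
eef_pos: [578.1, -11.8, 233.4]
tcp_rot: [-3.141, -0.0, 1.965]
ft_force: [0.6, -0.3, -0.2]
opening: 0.008
grip_force: 0.0
```

Call:
arm_command --deltas '[{"dx": -0.001, "dy": 0.002, "dz": -0.03, "yaw": 0}, {"dx": -0.001, "dy": 0.002, "dz": -0.03, "yaw": 0}, {"dx": 0, "dy": 0, "dz": -0.03, "yaw": 0}, {"dx": 0, "dy": 0, "dz": -0.025, "yaw": 0}, {"dx": 0, "dy": 0, "dz": 0, "yaw": 0}, {"dx": 0, "dy": 0, "dz": 0, "yaw": 0}]'

```text
t: 2.7
eef_pos: [575.6, -6.3, 118.9]
tcp_rot: [-3.141, -0.0, 1.967]
ft_force: [1.0, 1.3, 0.6]
opening: 0.004
grip_force: 0.0
```

Run:
```python
from h import *
s=state();print(s["eef_pos"],s["ft_force"])
a=read_camera("wrist")["color"];b=read_camera("scene")["color"]
cv2.imwrite("pics/w1.png",np.hstack([cv2.resize(a,(400,300)),cv2.resize(b[150:330,180:420],(400,300),interpolation=2)])[...,::-1])
```

```text
[575.58813229  -6.30359471 118.93214882] [1.02494332 1.25204878 0.61632058]
```

View pics/w1.png

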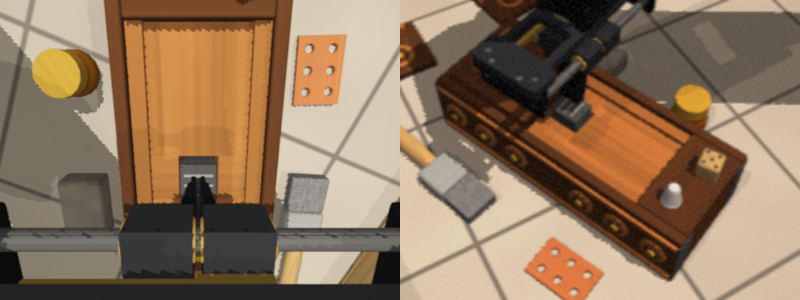

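The wrist view (left) shows the fingers at (198,190), centred sideways over the tab at (198,180). In the scene view (right) the fingers are at the tab (573,113). Now I press.

Call:
arm_command --deltas '[{"dx": 0.0005, "dy": -0.0015, "dz": -0.008, "yaw": 0}, {"dx": 0, "dy": 0, "dz": -0.005, "yaw": 0}, {"dx": 0, "dy": 0, "dz": -0.003, "yaw": 0}, {"dx": 0, "dy": 0, "dz": -0.003, "yaw": 0}, {"dx": 0, "dy": 0, "dz": -0.002, "yaw": 0}, {"dx": 0, "dy": 0, "dz": 0, "yaw": 0}]'

```text
t: 3.4
eef_pos: [575.9, -7.8, 97.4]
tcp_rot: [-3.142, -0.0, 1.967]
ft_force: [0.3, 0.9, -0.7]
opening: 0.004
grip_force: 0.0
```

Call:
arm_command --deltas '[{"dx": 0, "dy": 0, "dz": -0.002, "yaw": 0}, {"dx": 0, "dy": 0, "dz": -0.002, "yaw": 0}, {"dx": 0, "dy": 0, "dz": -0.001, "yaw": 0}, {"dx": 0, "dy": 0, "dz": 0, "yaw": 0}]'

```text
t: 3.8
eef_pos: [576.0, -7.8, 92.5]
tcp_rot: [3.141, 0.0, 1.967]
ft_force: [-1.0, -0.0, 1.3]
opening: 0.007
grip_force: 0.6
```

Call:
arm_command --deltas '[{"dx": 0, "dy": 0, "dz": -0.001, "yaw": 0}, {"dx": 0, "dy": 0, "dz": -0.001, "yaw": 0}]'

```text
t: 4.0
eef_pos: [576.1, -7.8, 92.1]
tcp_rot: [3.141, 0.0, 1.967]
ft_force: [-8.9, -0.1, 30.5]
opening: 0.003
grip_force: 15.4
```

Run:
```python
from h import *
s=state();print(s["eef_pos"],s["ft_force"])
b=read_camera("scene")["color"]
cv2.imwrite("pics/s2.png",cv2.resize(b[160:310,200:400],(800,600),interpolation=2)[...,::-1])
```

```text
[576.10550576  -7.7912986   92.06059891] [-8.93223915 -0.13674429 30.50647047]
```

View pics/s2.png

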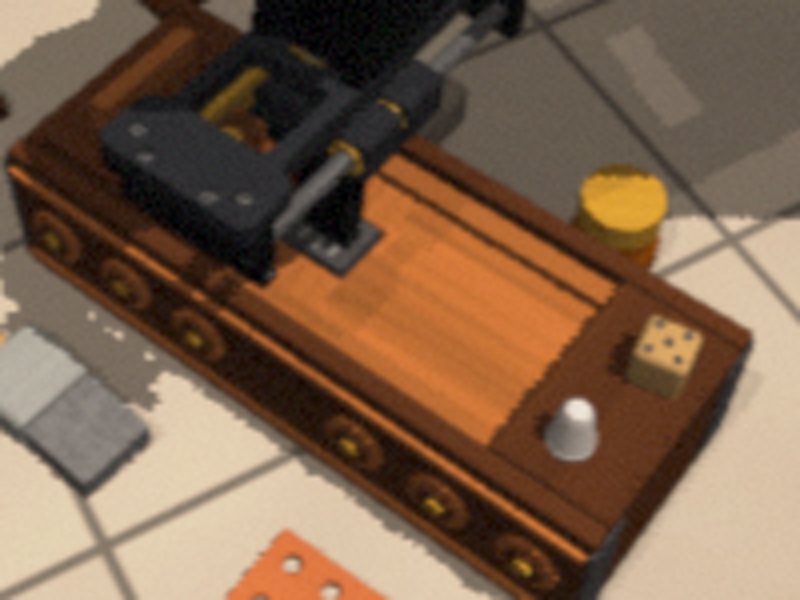

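The picture shows the tab (340,250) flush near the channel floor under the fingers. The 30 N hard stop with the tip at z 73 means it is fully pressed. Next I go up and behind the cleat.

Call:
arm_command --deltas '[{"dx": 0, "dy": 0, "dz": 0.01, "yaw": 0}, {"dx": 0, "dy": 0, "dz": 0.025, "yaw": 0}, {"dx": 0, "dy": 0, "dz": 0.025, "yaw": 0}, {"dx": 0.01, "dy": -0.024, "dz": 0, "yaw": 0}, {"dx": 0.01, "dy": -0.024, "dz": 0, "yaw": 0}, {"dx": 0.01, "dy": -0.024, "dz": 0, "yaw": 0}, {"dx": 0.01, "dy": -0.024, "dz": 0, "yaw": 0}, {"dx": 0.01, "dy": -0.023, "dz": 0, "yaw": 0}, {"dx": 0, "dy": 0, "dz": 0, "yaw": 0}, {"dx": 0, "dy": 0, "dz": 0, "yaw": 0}]'

```text
t: 5.05
eef_pos: [625.7, -126.8, 150.3]
tcp_rot: [-3.141, -0.001, 1.966]
ft_force: [-0.2, -0.7, -0.8]
opening: 0.007
grip_force: 0.0
```

Run:
```python
from h import *
s=state();print(s["eef_pos"],s["ft_force"],s["tcp_rot"])
c=read_camera("top");P=pts(c);z=P[...,2];hsv=cv2.cvtColor(c["color"],cv2.COLOR_RGB2HSV)
t=np.zeros(z.shape,bool);t[200:235,285:320]=1
m=t&(hsv[...,1]<90)&(z>60);print("tab z",np.median(z[m]) if m.any() else None, m.sum())
cv2.imwrite("pics/t2.png",np.hstack([cv2.resize(c["color"][155:290,205:385],(400,300),interpolation=2),cv2.resize(read_camera("wrist")["color"],(400,300))])[...,::-1])
```

```text
[ 625.66948377 -126.8332178   150.25947047] [-0.2090371  -0.72473113 -0.83969165] [-3.14114121e+00 -6.38661632e-04  1.96596270e+00]
tab z 72.52563263964606 228
```

View pics/t2.png

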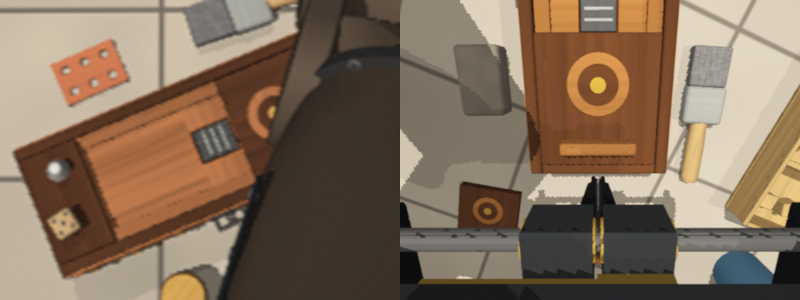

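The tab reads z 72.5 and stays down. In the wrist view the fingers (598,190) are centred behind the cleat (598,150). I lower behind the cleat and start pushing gently.

Call:
arm_command --deltas '[{"dx": 0, "dy": 0, "dz": -0.015, "yaw": 0}, {"dx": 0, "dy": 0, "dz": -0.015, "yaw": 0}, {"dx": 0, "dy": 0, "dz": -0.007, "yaw": 0}, {"dx": 0, "dy": 0, "dz": 0, "yaw": 0}, {"dx": 0, "dy": 0, "dz": 0, "yaw": 0}]'

```text
t: 5.65
eef_pos: [626.1, -126.6, 113.7]
tcp_rot: [3.142, -0.0, 1.967]
ft_force: [-0.6, -0.2, 0.6]
opening: 0.008
grip_force: 0.0
```

Call:
arm_command --deltas '[{"dx": -0.0012, "dy": 0.0028, "dz": 0, "yaw": 0}, {"dx": -0.0012, "dy": 0.0028, "dz": 0, "yaw": 0}, {"dx": -0.0012, "dy": 0.0028, "dz": 0, "yaw": 0}, {"dx": -0.0012, "dy": 0.0028, "dz": 0, "yaw": 0}, {"dx": -0.0012, "dy": 0.0028, "dz": 0, "yaw": 0}, {"dx": -0.0012, "dy": 0.0028, "dz": 0, "yaw": 0}, {"dx": -0.0012, "dy": 0.0028, "dz": 0, "yaw": 0}, {"dx": -0.0012, "dy": 0.0028, "dz": 0, "yaw": 0}]'

```text
t: 6.45
eef_pos: [616.4, -104.3, 113.9]
tcp_rot: [3.141, 0.0, 1.967]
ft_force: [1.5, -2.4, 4.1]
opening: 0.004
grip_force: 1.8
```

Call:
arm_command --deltas '[{"dx": -0.0019, "dy": 0.0046, "dz": 0, "yaw": 0}, {"dx": -0.0019, "dy": 0.0046, "dz": 0, "yaw": 0}, {"dx": -0.0019, "dy": 0.0046, "dz": 0, "yaw": 0}, {"dx": -0.0019, "dy": 0.0046, "dz": 0, "yaw": 0}, {"dx": -0.0019, "dy": 0.0046, "dz": 0, "yaw": 0}, {"dx": -0.0019, "dy": 0.0046, "dz": 0, "yaw": 0}, {"dx": -0.0019, "dy": 0.0046, "dz": 0, "yaw": 0}, {"dx": -0.0019, "dy": 0.0046, "dz": 0, "yaw": 0}, {"dx": 0, "dy": 0, "dz": 0, "yaw": 0}]'

```text
t: 7.35
eef_pos: [600.6, -66.7, 113.4]
tcp_rot: [-3.141, -0.001, 1.967]
ft_force: [-0.2, -0.7, -0.4]
opening: 0.004
grip_force: 0.0
```

Run:
```python
from h import *
s=state();print(s["eef_pos"],s["ft_force"],s["tcp_rot"])
cv2.imwrite("pics/s3.png",np.hstack([cv2.resize(read_camera("scene")["color"][150:330,180:420],(400,300),interpolation=2),cv2.resize(read_camera("wrist")["color"],(400,300))])[...,::-1])
```

```text
[600.57747519 -66.70951802 113.44697338] [-0.16048557 -0.74427295 -0.38239169] [-3.14088591e+00 -1.04790111e-03  1.96721165e+00]
```

View pics/s3.png

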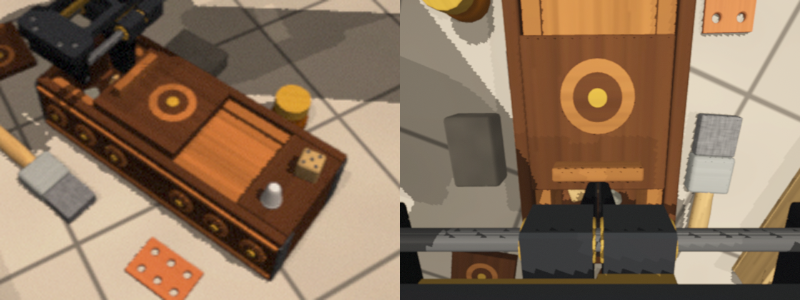

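The scene view shows the lid flat, now over the tab and moving along the guides, with the compartment opening behind it at (90,90). The wrist view shows it square between the walls. I keep pushing.

Call:
arm_command --deltas '[{"dx": -0.0019, "dy": 0.0046, "dz": 0, "yaw": 0}, {"dx": -0.0019, "dy": 0.0046, "dz": 0, "yaw": 0}, {"dx": -0.0019, "dy": 0.0046, "dz": 0, "yaw": 0}, {"dx": -0.0019, "dy": 0.0046, "dz": 0, "yaw": 0}, {"dx": -0.0019, "dy": 0.0046, "dz": 0, "yaw": 0}, {"dx": -0.0019, "dy": 0.0046, "dz": 0, "yaw": 0}, {"dx": -0.0019, "dy": 0.0046, "dz": 0, "yaw": 0}, {"dx": -0.0019, "dy": 0.0046, "dz": 0, "yaw": 0}, {"dx": -0.0019, "dy": 0.0046, "dz": 0, "yaw": 0}, {"dx": -0.0019, "dy": 0.0046, "dz": 0, "yaw": 0}, {"dx": -0.0012, "dy": 0.0028, "dz": 0, "yaw": 0}, {"dx": -0.0012, "dy": 0.0028, "dz": 0, "yaw": 0}, {"dx": 0, "dy": 0, "dz": 0, "yaw": 0}]'

```text
t: 8.75
eef_pos: [579.6, -15.7, 113.7]
tcp_rot: [3.142, -0.0, 1.967]
ft_force: [0.0, 1.0, 0.3]
opening: 0.006
grip_force: 0.0
```

Call:
arm_command --deltas '[{"dx": 0.002, "dy": -0.0046, "dz": 0, "yaw": 0}, {"dx": 0.002, "dy": -0.0046, "dz": 0, "yaw": 0}, {"dx": 0, "dy": 0, "dz": 0.03, "yaw": 0}, {"dx": 0, "dy": 0, "dz": 0.04, "yaw": 0}, {"dx": 0.015, "dy": -0.04, "dz": 0.02, "yaw": 0}, {"dx": 0.015, "dy": -0.045, "dz": 0, "yaw": 0}, {"dx": 0.015, "dy": -0.045, "dz": 0, "yaw": 0}, {"dx": 0, "dy": -0.045, "dz": 0, "yaw": 0}, {"dx": 0, "dy": -0.045, "dz": 0, "yaw": 0}, {"dx": 0, "dy": -0.045, "dz": 0, "yaw": 0}, {"dx": 0, "dy": 0, "dz": 0, "yaw": 0}, {"dx": 0, "dy": 0, "dz": 0, "yaw": 0}]'

```text
t: 9.95
eef_pos: [628.2, -291.5, 203.1]
tcp_rot: [-3.141, -0.001, 1.965]
ft_force: [-0.1, 1.2, 0.2]
opening: 0.004
grip_force: 0.0
```

Run:
```python
from h import *
s=state();print(s["t"],s["eef_pos"],s["ft_force"])
c=read_camera("top");P=pts(c);z=P[...,2]
box=np.zeros(z.shape,bool);box[160:285,208:382]=1
e=np.array([-.386,.9225]);o=np.array([569.2,7.4])-22.5*e
for a,b in((87,96),(98,125)):
    m=(box&(z>a)&(z<b)).astype(np.uint8);n,l,st,ce=cv2.connectedComponentsWithStats(m)
    for k in range(1,n):
        if st[k,4]>30:
            q=P[l==k];r=cv2.minAreaRect(q[:,:2].astype(np.float32));print(r,np.percentile(q[:,2],[5,50,95]),"chest y",(np.array(r[0])-o)@e)
cv2.imwrite("pics/t3.png",np.hstack([cv2.resize(c["color"][155:290,205:385],(400,300),interpolation=2),cv2.resize(read_camera("scene")["color"][150:330,180:420],(400,300),interpolation=2)])[...,::-1])
```

```text
9.95 [ 628.24670986 -291.50525382  203.11027904] [-0.12638395  1.23447306  0.17155258]
((561.133056640625, 31.170284271240234), (98.35501098632812, 103.79253387451172), 22.725252151489258) [87.6511668  90.02561102 93.00849447] chest y 47.54197800193786
((572.994384765625, -0.6225833892822266), (59.94060516357422, 9.969095230102539), 22.793960571289062) [102.48385919 105.55218905 108.31669221] chest y 13.634584928855894
((548.93896484375, 129.2641143798828), (13.613704681396484, 13.503873825073242), 1.3952199220657349) [ 99.23560989 105.42946302 109.24144565] chest y 142.7404557107544
((501.20989990234375, 122.32028198242188), (21.831729888916016, 21.678892135620117), 33.728187561035156) [101.16355291 105.26997052 108.09124174] chest y 154.75818939147948
```

View pics/t3.png

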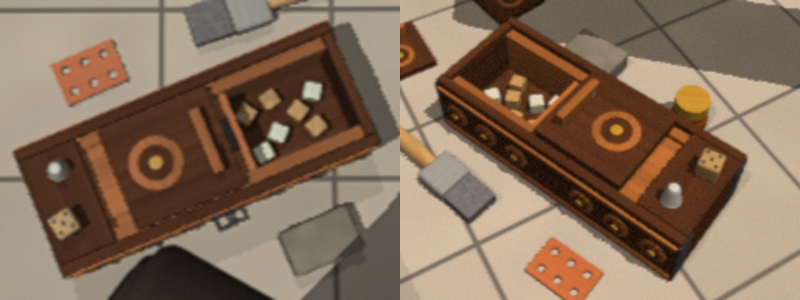

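Both views show the lid flat in the guides with its origin at chest y ≈ 47.5 (over 32 needed). The compartment with its dice (290,110) is fully uncovered, and the die and thimble are untouched. The robot is clear, so I hand the job in.

```bash
python3 -c "from cell import job_done;print(job_done())"
```

```text
the job is handed in; nothing more can be done
None
```

The chest is open and the job is handed in after about 10 s: the tab was pressed to its stop, the lid lies flat on the fixed deck at chest y ≈ 47.5 mm with the dice compartment fully uncovered, and in the last pictures the die, the thimble and the other items in view are undisturbed.

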